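Put the bit case away in the free bay of the rack

TASK

Two identical flat bit cases live in the two-bay rack on the bench; one is out. Slide it along the bench, broad side first, fully home into the bay that is free, first moving the rack's sliding steel keeper aside if it bars that bay. Then slide the keeper to the middle of the rack so that it bars both bays, leave the other case home, and do not tip over the oil can or the jar beside the rack.

Things in the scene. Friction and masses are not known exactly. Their poses are not given: they have to be found in the camera images.
- case: the case that is out: flat closed grey metal bit case with a bright plate on top, a slab 90 mm (its x) by 110 mm (its y) by 18 mm high, on the bench before the rack, turned up to 0.5 rad from it. Origin: centre of its underside. Too wide to grip: it slides flat. At home: x axes parallel (either way round), near edge flush with the rack's front plane, centre 45 mm behind it
- other_case: the second, identical case (90 x 110 x 18 mm, origin at the centre of its underside), already home in one of the two bays (left or right, it differs)
- rack: fixed low wooden rack, 262 mm wide (y), 102 deep (x), 33 high. Origin on the bench, middle of its front plane; x points into the bays, away from the robot. Two bays, no floor but the bench, 113 mm wide between 12 mm walls, mouths flared to 123 over the first 15 mm, rear stop at x 92. A rail (x 0 to 20, z 23 to 33) covers both mouths, a bar (x 78 to 102) the rear; between them open above
- bay_left (a point): centre of the mouth of the rack's left bay (62.5 mm to the rack's +y of its origin), on the bench, in the front plane
- bay_right (a point): centre of the mouth of the rack's right bay (62.5 mm to the rack's -y of its origin), on the bench, in the front plane
- keeper (a joint): position (m) of the steel keeper that slides along the rail: 0 in the middle of the rack, + to the left bay, - to the right, travel +-0.085, friction 1.5 N, stays where left. 50 mm wide; its tab hangs 6 to 11 mm in front of the front plane, z 13 to 41 mm. At 0 it bars 19 mm of either bay; beyond 0.03 to one side the other bay is clear
- keeper_knob (a point): grip point on the keeper's upright round knob, 14 mm diameter, 30 mm tall, from z 41 to 71 mm; this point is on its axis at z 56 mm, 10 mm behind the rack's front plane. Pinch it from above or push it sideways.
- oil_can: loose copper-coloured oil can standing to the right of the rack, 68 mm diameter, 95 mm to the neck, thin bent spout up to 163 mm; origin at the centre of its foot
- jar: loose amber glass jar with steel lid standing to the left of the rack, 64 mm diameter, 85 mm high; origin at the centre of its foot

How it is judged (in metres and radians):
On the way:
1. the loose case is fully home in the free bay, the other case in its own, before the keeper is set (((x of case in the frame of rack between 0.041 and 0.05 m and y of case in the frame of rack between 0.0565 and 0.0685 m and z of each of case, other_case in the frame of rack below 0.005 m and angle between the x axis of each of case, other_case and the x axis of rack, either way round below 0.07 rad and x of other_case in the frame of rack between 0.041 and 0.05 m and y of other_case in the frame of rack between -0.0685 and -0.0565 m) or (x of case in the frame of rack between 0.041 and 0.05 m and y of case in the frame of rack between -0.0685 and -0.0565 m and z of each of case, other_case in the frame of rack below 0.005 m and angle between the x axis of each of case, other_case and the x axis of rack, either way round below 0.07 rad and x of other_case in the frame of rack between 0.041 and 0.05 m and y of other_case in the frame of rack between 0.0565 and 0.0685 m)) and (value of joint keeper above 0.013 m or value of joint keeper below -0.013 m)), for 0.2 s.
At the end, for the whole second after the job is handed in: Each bay holds one case, flat on the bench, squared up (within 0.07 rad) and fully home: its centre 41 to 50 mm behind the rack's front plane (flush is 45) and within 6 mm of the bay's middle; the keeper is within 10 mm of the middle of the rack; both cases are at rest (((x of case in the frame of rack between 0.041 and 0.05 m and y of case in the frame of rack between 0.0565 and 0.0685 m and z of each of case, other_case in the frame of rack below 0.005 m and angle between the x axis of each of case, other_case and the x axis of rack, either way round below 0.07 rad and x of other_case in the frame of rack between 0.041 and 0.05 m and y of other_case in the frame of rack between -0.0685 and -0.0565 m) or (x of case in the frame of rack between 0.041 and 0.05 m and y of case in the frame of rack between -0.0685 and -0.0565 m and z of each of case, other_case in the frame of rack below 0.005 m and angle between the x axis of each of case, other_case and the x axis of rack, either way round below 0.07 rad and x of other_case in the frame of rack between 0.041 and 0.05 m and y of other_case in the frame of rack between 0.0565 and 0.0685 m)) and value of joint keeper between -0.01 and 0.01 m and linear speed of each of case, other_case below 0.02 m/s); the robot touches nothing.
It fails at once if the oil can or the jar is tipped over (angle between any of oil_can, jar's own z axis and vertical above 0.6 rad).
It also fails if it takes over 67 s, if anything falls off the work surface, if the arm or the gripper's body presses on something with over 40 N, if the wrist force passes 120 N, or if a joint passes its speed limit or range.

ROBOT

A 6-joint arm with a two-finger parallel gripper is mounted at the origin on the work surface. World frame = base frame: x ahead of the robot, y to its left, z up, the work surface at z = 0. Lengths are in mm, angles in rad, forces in N, time in s.
With the tool pointing down it reaches from about 275 to 1000 mm from the base axis. Payload 8.4 kg.
Tool frame: the origin (TCP) lies at the centre of the arm's flange, where the gripper is bolted on; the fingertips stand r.tip_extent ahead of it and the grasp point (between the pads) lies 155 mm ahead of it (r.tip_extent is the distance from the TCP to the fingertips, in mm); z points along the fingers, y is the direction in which the jaws open and shut (so a half turn about z gives the same grasp; the last joint's range is limited). The gripper opens to 85 mm and grips with 20 to 120 N. Pads are 22 mm wide; open, the fingers measure 114 mm over their backs; the gripper's body (76 mm by 85 mm) begins 54 mm behind the grasp point. The pads swing forward as they close: fully open they stand 13 mm farther back than shut.
Start: joints at [-1.265, 0.353, 1.633, -0, 1.155, -0.002], TCP at [189.351, -595.631, 404.681] pointing down, gripper open.
Joint ranges: [-2.63, 2.63], [-0.92, 2.1], [0.06, 2.66], [-1.3, 4.44], [0, 2.69], [-3.02, 3.02]. Speed limits (rad/s): [2.22, 2.22, 2.79, 3.14, 3.14, 3.14].

INTERFACE

Orientations are given as [roll, pitch, yaw] about the fixed x, y, z axes, in that order (R = Rz(yaw) Ry(pitch) Rx(roll)).
In Python, from rig import sense, grab_frame, job, r gives the robot as it stands. The module is installed in compiled form; this text tells all that it offers.
- The arm moves only by the shell command python3 -m creep 'ROWS' [FORCE]. ROWS is JSON, a list of rows, each a list of 7 numbers: the turn, a rotation vector about the tool's x, y, z in rad, then the shift along the tool's x, y, z in mm, then the closure, from 0 (fully open) to 1 (shut). In form: [[wx, wy, wz, dx, dy, dz, fingers], ...]. A call has 1 to 10 rows; each row shifts and turns the pose as measured when the row begins, along the tool's axes as they then stand; what a row does not reach is not made up. A row lasts 1/12 s, in which the tool goes at most 41.7 mm and 7.16 degrees, less where a joint would pass 70% of its speed; a pose out of reach is approached as far as the arm can. A call with a gripper value outside its range is refused whole. The fingers move at their own pace and stop on an object; FORCE is the grip in N (left out, the last holds). Time passes only in rows, so rows that do not move let the fingers close. It gives the time, the measured TCP pose, the force and the opening at its end, in the units of the state.
- sense(): the state, without advancing time (a new reading comes with each control period).
- grab_frame(name): name is "scene" or "top"; returns a dict with "color" (384x512x3 uint8, red, green, blue), "mtx" (3x3 intrinsics, pixels), "distortion" ([k1, k2, p1, p2, k3] as OpenCV has them; the pictures are not rectified), "T" (4x4, takes a point from camera to world coordinates). Camera axes: x right, y down, z forward; pixel columns grow to the right and rows downward; lengths in mm; the calibration is good to about 2 mm. A picture is of the moment at which its call begins. There is no depth.
- job.sign_off(): hands the job in, once; it reports no verdict.
The state is a dict: "clock": time; "qpos": joint angles; "qvel": joint speeds; "joint_efforts": joint torques, N m; "eef_pos": TCP position; "tcp_rot": TCP orientation; "contact_force": force on the tool from outside, world axes, zero at the start; "wrist_torque": the same for the moment, N m; "opening": opening from 0.0 (shut) to 1.0 (fully open).
Only numpy, scipy, OpenCV 4.12 (cv2) and the standard library are available. Lean on these libraries where they do the work, as an engineer would, in place of code of your own. Each camera call takes 0.05 s, during which the arm holds its last target.

## Working session

There is one attempt and no reset: what is moved stays moved. The work goes in short steps, Python scripts to look and compute and a shell command to move; the robot and the scene stay as the last step left them, time stands still between calls to the robot, and variables do not carry over. Pictures are saved under pics/ and viewed, and the job is handed in when it is done.

```bash
mkdir -p pics
cat > h.py <<'E'
import numpy as np, cv2
from rig import sense, grab_frame, job, r
def save(n,tag):
    f=grab_frame(n); cv2.imwrite(f'pics/{tag}.png',f['color'][:,:,::-1]); np.savez(f'pics/{tag}.npz',**{k:f[k] for k in f}); return f
def load(tag): return dict(np.load(f'pics/{tag}.npz'))
def ray(f,uv):
    p=cv2.undistortPoints(np.array(uv,float).reshape(-1,1,2),f['mtx'],f['distortion']).reshape(-1,2)
    d=np.c_[p,np.ones(len(p))]@f['T'][:3,:3].T
    return f['T'][:3,3],d
def onz(f,uv,z):
    o,d=ray(f,uv); t=(z-o[2])/d[:,2]; return o+d*t[:,None]
def proj(f,P):
    Ti=np.linalg.inv(f['T']); 
    return cv2.projectPoints(np.array(P,float).reshape(-1,1,3),cv2.Rodrigues(Ti[:3,:3])[0],Ti[:3,3],f['mtx'],f['distortion'])[0].reshape(-1,2)
def tri(f1,u1,f2,u2):
    o1,d1=ray(f1,u1);o2,d2=ray(f2,u2); d1=d1[0];d2=d2[0]
    s=np.linalg.lstsq(np.c_[d1,-d2],o2-o1,rcond=None)[0]
    a=o1+s[0]*d1;b=o2+s[1]*d2; return (a+b)/2, np.linalg.norm(a-b)
E
python3 - <<'E'
from h import *
for n in('scene','top'):
    f=save(n,n+'0'); print(n,f['T'][:3,3],f['T'][:3,2],f['distortion'])
print(sense(), r.tip_extent)
E
```

```text
scene [1273.52879853   76.3333415   696.85847711] [-0.71506579 -0.05590432 -0.69681822] [-0.02299082  0.          0.          0.          0.        ]
top [ 536.82148212   36.69128336 1075.80713334] [ 0.05628453 -0.02331455 -0.99814252] [-0.103951  0.        0.        0.        0.      ]
{'clock': 0.1, 'qpos': array([-1.26542021e+00,  3.53566872e-01,  1.63403842e+00, -1.60148419e-05,
        1.15521407e+00, -2.41172909e-03]), 'qvel': array([-9.71240015e-05, -1.14720079e-03, -2.81530678e-03, -3.59299440e-04,
        4.27292441e-04,  4.98577268e-04]), 'joint_efforts': array([-1.35770995e-03, -6.06355476e+01, -3.42817676e+01, -1.29543459e-04,
        3.82383951e-03,  8.27304859e-06]), 'eef_pos': array([ 189.27318147, -595.43522638,  404.05326627]), 'tcp_rot': array([-3.14036591e+00,  1.16851973e-05,  3.07794325e-01]), 'contact_force': array([ 1.30166884, -0.00354402, -0.76110159]), 'wrist_torque': array([-0.01873293, -0.00597677,  0.05783334]), 'opening': 0.9974403730399838} 173.4
```

View pics/scene0.png

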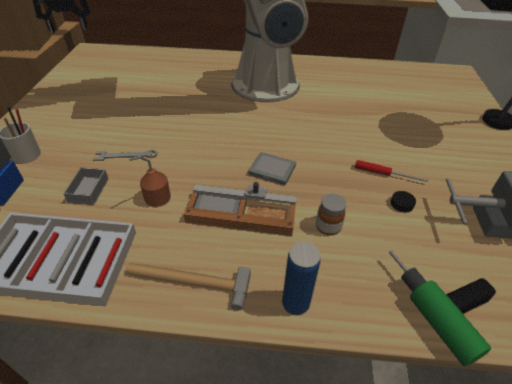

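View pics/top0.png

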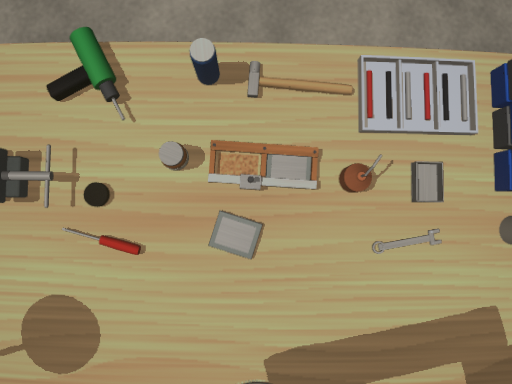

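Run:
```python
from h import *
a=load('top0')['color'][125:270,150:390,::-1]; cv2.imwrite('pics/z1.png',cv2.resize(a,None,fx=3.3,fy=3.3,interpolation=cv2.INTER_CUBIC))
a=load('scene0')['color'][140:250,130:360,::-1]; cv2.imwrite('pics/z2.png',cv2.resize(a,None,fx=3.4,fy=3.4,interpolation=cv2.INTER_CUBIC))
```

```text
(no output)
```

View pics/z1.png

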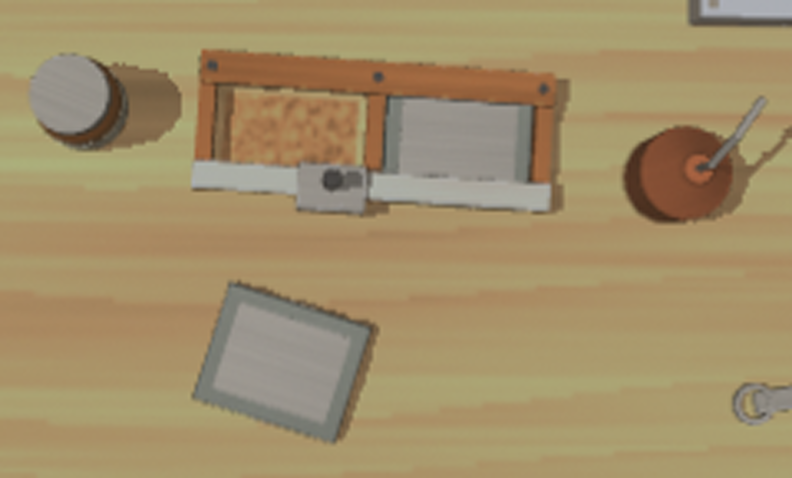

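View pics/z2.png

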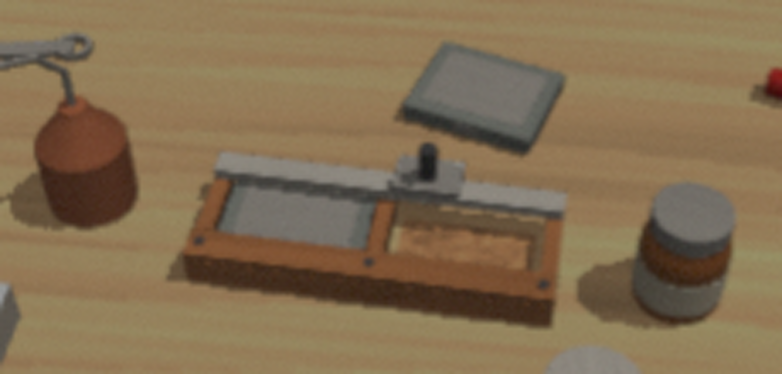

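```bash
cat > m0.py <<'E'
from h import *
T=load('top0');S=load('scene0')
t=lambda p:[((p[0]+.5)/3.3-.5+150),((p[1]+.5)/3.3-.5+125)]
s=lambda p:[((p[0]+.5)/3.4-.5+130),((p[1]+.5)/3.4-.5+140)]
print('tri rack FR,FL,RL,RR')
for a,b in [((549,211),(217,155)),((192,188),(566,195)),((202,50),(553,293)),((555,73),(187,256))]:
    print(*tri(T,[t(a)],S,[s(b)]), onz(T,[t(a)],33)[0], onz(S,[s(b)],33)[0])
print('case')
C=[]
for a,b in [((232,283),(528,151)),((376,325),(401,113)),((337,442),(447,43)),((194,397),(565,74))]:
    print(*tri(T,[t(a)],S,[s(b)]), onz(T,[t(a)],18)[0], onz(S,[s(b)],18)[0])
print('knob top'); print(*tri(T,[t((332,180))],S,[s((429,147))]), onz(T,[t((332,180))],71))
E
python3 m0.py
```

```text
tri rack FR,FL,RL,RR
[ 599.23621636 -137.56969157   29.52224067] 1.2943169907850072 [ 598.93075003 -136.34326668   33.        ] [ 602.73076735 -137.11798201   33.        ]
[612.68719969 125.02732207  29.7893876 ] 1.353169753950305 [612.45647389 124.07934253  33.        ] [615.8063975  125.46807137  33.        ]
[713.16889953 118.236948    36.27897717] 0.2622501616176989 [713.72486646 118.62609576  33.        ] [710.39784242 118.31293507  33.        ]
[ 700.9987714  -139.45514612   28.80906618] 3.7818727830859995 [ 700.66792709 -140.64014785   33.        ] [ 704.6227824  -136.16269567   33.        ]
case
[544.04700271  96.04950842   6.38503454] 1.1943056410497412 [543.98246222  94.81343205  18.        ] [556.27016504  96.30485299  18.        ]
[514.02171463  -9.65830368   9.29343008] 4.0817571732066025 [514.34880986 -11.30117103  18.        ] [523.59438787  -6.55056477  18.        ]
[428.0657574   19.3265729   15.76016069] 5.940451269186283 [428.44769226  16.40293788  18.        ] [430.74052165  22.47333061  18.        ]
[460.20614785 122.3770384   17.96718553] 1.8080959239791121 [460.22259341 121.46750502  18.        ] [460.14938356 123.28087218  18.        ]
knob top
[616.48596076  23.44761889  71.37668846] 0.9502488111790631 [[616.54597945  22.96822389  71.        ]]
```

```bash
cat >> h.py <<'E'
from scipy.spatial.transform import Rotation as Ro
def go(x,y,z,yaw):
    s=sense(); R=Ro.from_euler('xyz',s['tcp_rot']); Rt=Ro.from_euler('xyz',[np.pi,0,yaw])
    d=R.inv().apply(np.array([x,y,z])-s['eef_pos'])
    print('t',round(s['clock'],2),'pos',s['eef_pos'].round(1),'rot',s['tcp_rot'].round(3),'F',s['contact_force'].round(1),'op',round(s['opening'],3))
    print('turn',(R.inv()*Rt).as_rotvec().round(4),'shift',d.round(1), 'rows',np.linalg.norm(d)/41.7)
YAW=-0.0515; OR=np.array([606.5,-6.]); 
def rk(x,y):  # rack mm -> world
    c,s=np.cos(YAW),np.sin(YAW); return OR+np.array([c*x-s*y,s*x+c*y])
def inrk(p):
    c,s=np.cos(YAW),np.sin(YAW); d=np.array(p)[:2]-OR; return np.array([c*d[0]+s*d[1],-s*d[0]+c*d[1]])
E
python3 -m creep '[[0,0,0.12,0,0,0,0],[0,0,0.12,0,0,0,0],[0,0,0.12,0,0,0,0]]' 20
python3 -c "
from h import *
go(616.5,23.2,330,YAW)"
```

```text
clock: 0.35
eef_pos: [189.1, -595.0, 402.7]
tcp_rot: [-3.138, 0.001, -0.061]
contact_force: [-0.0, 0.3, 0.2]
opening: 1.004
t 0.35 pos [ 189.1 -595.   402.7] rot [-3.138e+00  1.000e-03 -6.100e-02] F [-0.   0.3  0.2] op 1.004
turn [-0.0036  0.0014 -0.0095] shift [ 389.  -642.9   74.4] rows 18.10667675024472
```

```bash
python3 -m creep '[[0,0,0,21,-35,0,0],[0,0,0,21,-35,0,0],[0,0,0,21,-35,0,0],[0,0,0,21,-35,0,0],[0,0,0,21,-35,0,0],[0,0,0,21,-35,0,0],[0,0,0,21,-35,0,0],[0,0,0,21,-35,0,0],[0,0,0,21,-35,0,0]]' 
python3 -c "
from h import *
go(616.5,23.2,330,YAW)"
```

```text
clock: 1.1
eef_pos: [399.9, -290.5, 399.7]
tcp_rot: [-3.138, 0.004, -0.082]
contact_force: [0.4, -0.5, -0.4]
opening: 0.998
t 1.1 pos [ 399.9 -290.5  399.7] rot [-3.138  0.004 -0.082] F [ 0.4 -0.5 -0.4] op 0.998
turn [-0.0038  0.0043 -0.0303] shift [ 190.5 -330.1   70.1] rows 9.293430228871472
```

```bash
python3 -m creep '[[0,0,-0.01,20,-34,3,0],[0,0,-0.01,20,-34,3,0],[0,0,-0.01,20,-34,3,0],[0,0,0,20,-34,5,0],[0,0,0,20,-34,5,0],[0,0,0,20,-34,5,0],[0,0,0,20,-34,5,0],[0,0,0,20,-34,5,0],[0,0,0,20,-34,5,0],[0,0,0,8,-20,5,0]]' 
python3 -c "
from h import *
go(616.5,23.2,330,YAW)"
```

```text
clock: 1.93
eef_pos: [613.6, 44.8, 354.3]
tcp_rot: [-3.138, 0.002, -0.048]
contact_force: [0.1, -0.4, 0.7]
opening: 1.003
t 1.93 pos [613.6  44.8 354.3] rot [-3.138e+00  2.000e-03 -4.800e-02] F [ 0.1 -0.4  0.7] op 1.003
turn [-0.0035  0.0022  0.0032] shift [ 4.  21.5 24.2] rows 0.7824404467556036
```

```bash
python3 -m creep '[[-0.004,0.002,0.003,4,21,30,0],[0,0,0,0,0,30,0],[0,0,0,0,0,20,0],[0,0,0,0,0,10,0],[0,0,0,0,0,0,0]]' 
python3 -c "
from h import *
go(616.5,23.2,223,YAW)
save('top','top1');f=save('scene','scene1')
cv2.imwrite('pics/s1z.png',cv2.resize(f['color'][60:260,130:370,::-1],None,fx=3,fy=3,interpolation=2))"
```

```text
clock: 2.35
eef_pos: [619.5, 31.0, 259.2]
tcp_rot: [-3.141, -0.001, -0.042]
contact_force: [0.5, -0.9, -0.5]
opening: 0.998
t 2.35 pos [619.5  31.  259.2] rot [-3.141e+00 -1.000e-03 -4.200e-02] F [ 0.5 -0.9 -0.5] op 0.998
turn [-0.0009 -0.0011  0.0091] shift [-2.7  7.9 36.2] rows 0.8904369337214818
```

View pics/s1z.png

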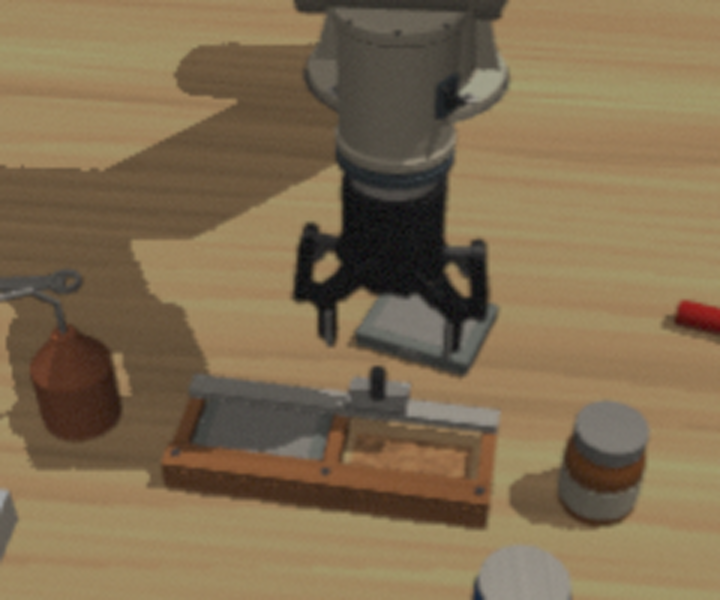

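The fingers stand astride the knob at (377,380) in the zoomed view and still above it. I go down and pinch.

```bash
python3 -m creep '[[0,0,0.009,-3,8,20,0],[0,0,0,0,0,16,0],[0,0,0,0,0,2,0],[0,0,0,0,0,0,0.7],[0,0,0,0,0,0,1],[0,0,0,0,0,0,1],[0,0,0,0,0,0,1],[0,0,0,0,0,0,1],[0,0,0,0,0,0,1]]' 20
python3 -c "
from h import *
go(616.5,23.2,223,YAW);print(inrk(sense()['eef_pos']))"
```

```text
clock: 3.2
eef_pos: [622.0, 22.4, 235.5]
tcp_rot: [-3.139, -0.022, -0.053]
contact_force: [-1.7, 0.8, 1.0]
opening: 0.149
t 3.2 pos [622.   22.4 235.5] rot [-3.139 -0.022 -0.053] F [-1.7  0.8  1. ] op 0.149
turn [-0.0027 -0.0217 -0.0014] shift [-5.8 -0.4 12.4] rows 0.32900345282989063
[14.02421823 29.18520983]
```

```bash
python3 -m creep '[[0,-0.02,0,-2,0,6,0.75],[0,0,0,-2,0,6,0.75],[0,0,0,0,0,3,1],[0,0,0,0,0,0,1],[0,0,0,0,8,0,1],[0,0,0,0,15,0,1],[0,0,0,0,15,0,1]]' 20
python3 -c "
from h import *
go(*rk(10,-65),223,YAW);print(inrk(sense()['eef_pos']))"
```

```text
clock: 3.78
eef_pos: [616.6, -12.9, 221.2]
tcp_rot: [-3.137, -0.002, -0.05]
contact_force: [-1.4, 2.5, 6.5]
opening: 0.155
t 3.78 pos [616.6 -12.9 221.2] rot [-3.137e+00 -2.000e-03 -5.000e-02] F [-1.4  2.5  6.5] op 0.155
turn [-0.0047 -0.0019  0.0014] shift [-0.6 58.6 -2.1] rows 1.4057690639829008
[10.47620758 -6.40842976]
```

```bash
python3 -m creep '[[0,0,0,0,15,-1,1],[0,0,0,0,15,-1,1],[0,0,0,0,15,0,1],[0,0,0,0,12,0,1],[0,0,0,0,4,0,1],[0,0,0,0,0,0,1],[0,0,0,0,0,0,1]]' 20
python3 -c "
from h import *
go(*rk(10,-65),223,YAW);print(inrk(sense()['eef_pos']))"
```

```text
clock: 4.37
eef_pos: [613.1, -77.8, 221.2]
tcp_rot: [-3.135, -0.001, -0.053]
contact_force: [-1.7, 1.7, 6.3]
opening: 0.156
t 4.37 pos [613.1 -77.8 221.2] rot [-3.135e+00 -1.000e-03 -5.300e-02] F [-1.7  1.7  6.3] op 0.156
turn [-0.0068 -0.0008 -0.001 ] shift [-0.3 -6.4 -1.7] rows 0.15821978548021318
[ 10.32351134 -71.34619174]
```

```bash
python3 -m creep '[[0,0,0,0,0,0,0.5],[0,0,0,0,0,0,0.2],[0,0,0,0,0,0,0.2],[0,0,0,0,0,-20,0.2],[0,0,0,0,0,-40,0.2],[0,0,0,0,0,-40,0.3]]' 20
python3 -c "
from h import *
go(409,78,330,-0.283)"
```

```text
clock: 4.87
eef_pos: [609.3, -77.8, 312.2]
tcp_rot: [-3.133, 0.019, -0.052]
contact_force: [0.6, -0.2, -0.2]
opening: 0.706
t 4.87 pos [609.3 -77.8 312.2] rot [-3.133  0.019 -0.052] F [ 0.6 -0.2 -0.2] op 0.706
turn [-0.006   0.0202  0.2307] shift [-208.5 -145.3  -12.6] rows 6.101174014406552
```

```bash
python3 -m creep '[[-0.003,0.01,0.04,-33,-26,-3,0.3],[-0.003,0.01,0.04,-34,-25,-3,0.3],[0,0,0.04,-34,-23,-3,0.3],[0,0,0.04,-34,-21,-3,0.3],[0,0,0.04,-34,-20,0,0.3],[0,0,0.03,-34,-20,0,0.3],[0,0,0,-5,0,0,0.3],[0,0,0,0,0,0,0.3]]' 20
python3 -c "
from h import *
go(409,78,177,-0.283);f=save('top','top2')
cv2.imwrite('pics/t2z.png',cv2.resize(f['color'][125:300,150:390,::-1],None,fx=3.3,fy=3.3,interpolation=2))"
```

```text
clock: 5.53
eef_pos: [420.6, 92.0, 330.9]
tcp_rot: [-3.137, -0.018, -0.295]
contact_force: [-0.9, 0.3, 0.1]
opening: 0.701
t 5.53 pos [420.6  92.  330.9] rot [-3.137 -0.018 -0.295] F [-0.9  0.3  0.1] op 0.701
turn [-0.0049 -0.0181 -0.0122] shift [ -9.8  17.5 153.6] rows 3.7156193532765514
```

View pics/t2z.png

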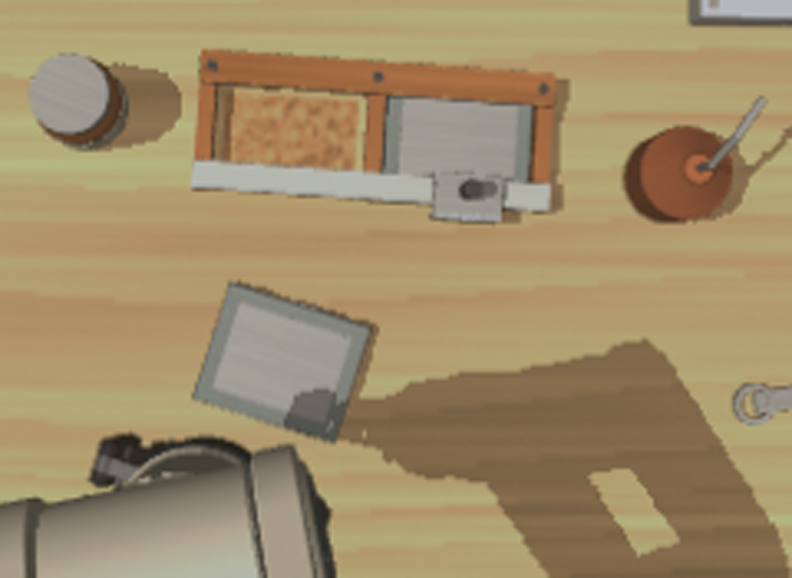

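```bash
python3 -m creep '[[-0.004,-0.018,-0.01,-9,17,30,0.3],[0,0,0,0,0,38,0.3],[0,0,0,0,0,38,0.3],[0,0,0,0,0,30,0.3],[0,0,0,0,0,12,0.3],[0,0,0,0,0,3,0.3]]' 20
python3 -c "
from h import *
go(409,78,177,-0.283)"
```

```text
clock: 6.08
eef_pos: [417.3, 75.4, 176.5]
tcp_rot: [-3.135, -0.013, -0.285]
contact_force: [0.3, 0.4, 0.7]
opening: 0.701
t 6.08 pos [417.3  75.4 176.5] rot [-3.135 -0.013 -0.285] F [0.3 0.4 0.7] op 0.701
turn [-0.007  -0.0133 -0.0022] shift [-8.7 -0.1 -0.7] rows 0.20957616997157094
```

```bash
python3 -m creep '[[-0.007,-0.013,0,-2,0,0,0.3],[0,0,0,0,0,0,0.3]]' 20
python3 -c "
from h import *
go(409,78,177,-0.283);f=save('scene','scene3')
cv2.imwrite('pics/s3z.png',cv2.resize(f['color'][60:220,200:360,::-1],None,fx=3.7,fy=3.7,interpolation=2))"
```

```text
clock: 6.25
eef_pos: [416.5, 74.9, 175.2]
tcp_rot: [3.14, 0.003, -0.287]
contact_force: [-0.8, 0.6, -0.2]
opening: 0.696
t 6.25 pos [416.5  74.9 175.2] rot [ 3.14e+00  3.00e-03 -2.87e-01] F [-0.8  0.6 -0.2] op 0.696
turn [ 0.002   0.0033 -0.0037] shift [-8.1 -0.9 -1.8] rows 0.19916502044953652
```

View pics/s3z.png

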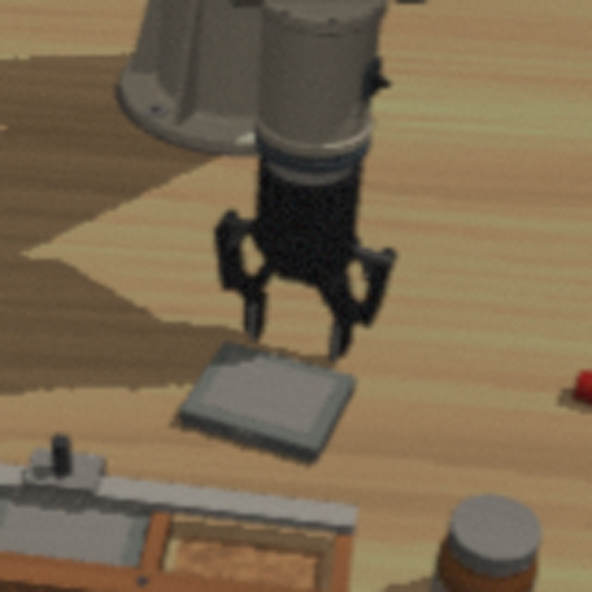

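```bash
python3 -m creep '[[0,0,0,6,0,2,0.3],[0,0,0,6,0,0,0.3],[0,0,0,6,0,0,0.3],[0,0,0,6,0,0,0.3],[0,0,0,6,0,0,0.3]]' 20
python3 -c "
from h import *
go(443.5,67.9,173,-0.283)"
```

```text
clock: 6.72
eef_pos: [448.7, 65.8, 176.8]
tcp_rot: [-3.141, -0.002, -0.286]
contact_force: [-1.4, 1.1, -1.1]
opening: 0.699
t 6.72 pos [448.7  65.8 176.8] rot [-3.141e+00 -2.000e-03 -2.860e-01] F [-1.4  1.1 -1.1] op 0.699
turn [-0.0007 -0.002  -0.0031] shift [-5.6 -0.5  3.7] rows 0.16225370308218864
```

```bash
python3 -m creep '[[0,0,-0.03,4,-0.5,3,0.3],[0,0,-0.03,4,-0.5,0,0.3],[0,0,-0.03,4,-0.5,0,0.3],[0,0,-0.03,4,-0.5,0,0.3],[0,0,-0.03,4,-0.5,0,0.3],[0,0,-0.03,4,-0.5,0,0.3],[0,0,-0.03,4,0,0,0.3],[0,0,0,3,0,0,0.3],[0,0,0,0,0,0,0.3]]' 20
python3 -c "
from h import *
go(490,63,173,YAW)
save('scene','scene4');f=save('top','top4')
cv2.imwrite('pics/t4z.png',cv2.resize(f['color'][125:300,150:390,::-1],None,fx=3.3,fy=3.3,interpolation=2))"
```

```text
clock: 7.47
eef_pos: [484.5, 60.9, 175.0]
tcp_rot: [3.141, -0.0, -0.069]
contact_force: [-1.3, 1.0, -1.7]
opening: 0.699
t 7.47 pos [484.5  60.9 175. ] rot [ 3.141 -0.    -0.069] F [-1.3  1.  -1.7] op 0.699
turn [ 0.0004 -0.0002 -0.0171] shift [ 5.3 -2.5  2. ] rows 0.14860446759847087
```

View pics/t4z.png

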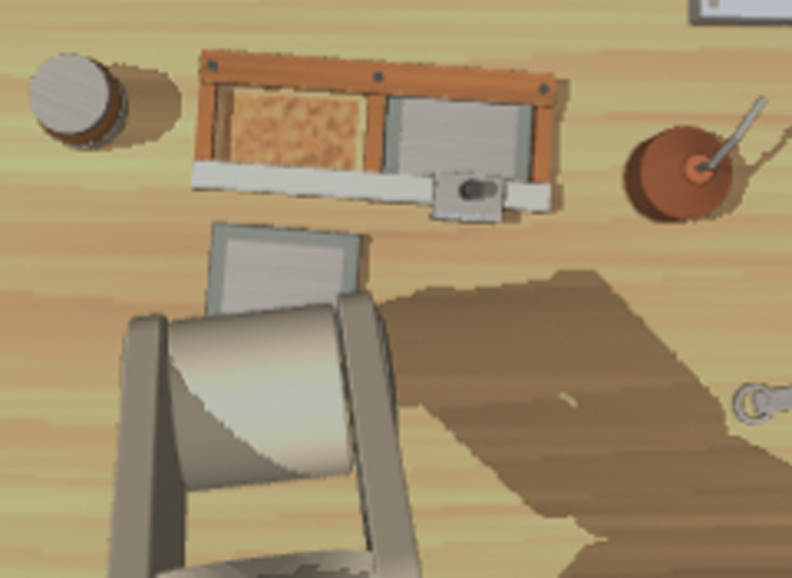

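```bash
python3 -c "
from h import *
T=load('top4')
t=lambda p:[((p[0]+.5)/3.3-.5+150),((p[1]+.5)/3.3-.5+125)]
P=onz(T,[t((214,224)),t((362,237))],18)
print(P,[inrk(p) for p in P]); d=P[0]-P[1]; print(np.linalg.norm(d),'yaw rel',np.arctan2(-d[0],d[1])-YAW)
# inner walls of bay at z33: left wall inner, centre wall inner
Q=onz(T,[t((214,125)),t((367,125)),t((385,125)),t((536,125))],33); print([inrk(q) for q in Q])
f=load('scene4');cv2.imwrite('pics/s4z.png',cv2.resize(f['color'][90:250,180:360,::-1],None,fx=3.7,fy=3.7,interpolation=2))
"
```

```text
[[ 5.87191962e+02  1.08699671e+02  1.80000000e+01]
 [ 5.78930539e+02 -3.36173289e-01  1.80000000e+01]] [array([-25.18686123, 113.55367452]), array([-27.82446656,   4.23711773])]
109.3483724172088 yaw rel -0.024123460766263795
[array([ 46.17948965, 117.4075242 ]), array([53.39668706,  6.13298586]), array([54.25769256, -6.98705301]), array([  61.60042628, -117.59624615])]
```

View pics/s4z.png

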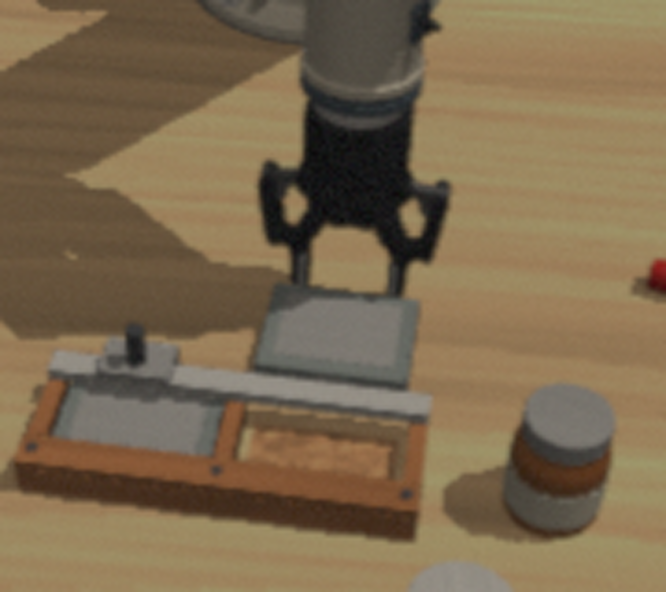

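```bash
python3 -m creep '[[0,0,-0.012,5,-0.6,1,0.3],[0,0,-0.008,6,-0.6,1,0.3],[0,0,0,6,-0.6,0,0.3],[0,0,0,6,-0.5,0,0.3],[0,0,0,6,0,0,0.3],[0,0,0,2,0,0,0.3]]' 20
python3 -c "
from h import *
go(*rk(-10,62.5),173,YAW); print(inrk(sense()['eef_pos']))
save('scene','scene5');f=save('top','top5')
cv2.imwrite('pics/t5z.png',cv2.resize(f['color'][125:300,150:390,::-1],None,fx=3.3,fy=3.3,interpolation=2))"
```

```text
clock: 8.07
eef_pos: [516.0, 61.6, 172.7]
tcp_rot: [3.14, 0.005, -0.048]
contact_force: [-3.0, -0.7, 1.5]
opening: 0.701
t 8.07 pos [516.   61.6 172.7] rot [ 3.14   0.005 -0.048] F [-3.  -0.7  1.5] op 0.701
turn [0.0012 0.0048 0.0036] shift [83.8  0.6 -0.7] rows 2.0100360641723394
[-93.81740726  62.84492898]
```

View pics/t5z.png

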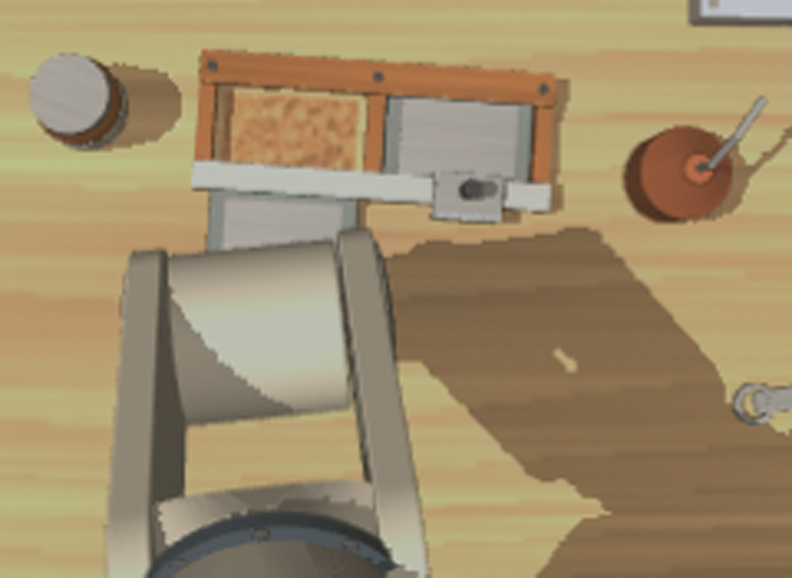

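The front edge is just reaching the mouth under the rail, at columns 209 to 358, between the bay's walls. I go on.

```bash
python3 -m creep '[[0,0,0,6,0,-1,0.3],[0,0,0,6,0,0,0.3],[0,0,0,6,0,0,0.3],[0,0,0,6,0,0,0.3],[0,0,0,6,0,0,0.3],[0,0,0,2,0,0,0.3]]' 20
python3 -c "
from h import *
go(*rk(-10,62.5),174,YAW); print(inrk(sense()['eef_pos']))
save('scene','scene6');f=save('top','top6')
cv2.imwrite('pics/t6z.png',cv2.resize(f['color'][125:300,150:390,::-1],None,fx=3.3,fy=3.3,interpolation=2))"
```

```text
clock: 8.67
eef_pos: [550.1, 59.9, 173.5]
tcp_rot: [3.14, 0.006, -0.048]
contact_force: [-2.7, -0.2, 1.1]
opening: 0.699
t 8.67 pos [550.1  59.9 173.5] rot [ 3.14   0.006 -0.048] F [-2.7 -0.2  1.1] op 0.699
turn [0.0013 0.006  0.0036] shift [49.7  0.6 -0.8] rows 1.191261686074199
[-59.6712543   62.88698019]
```

View pics/t6z.png

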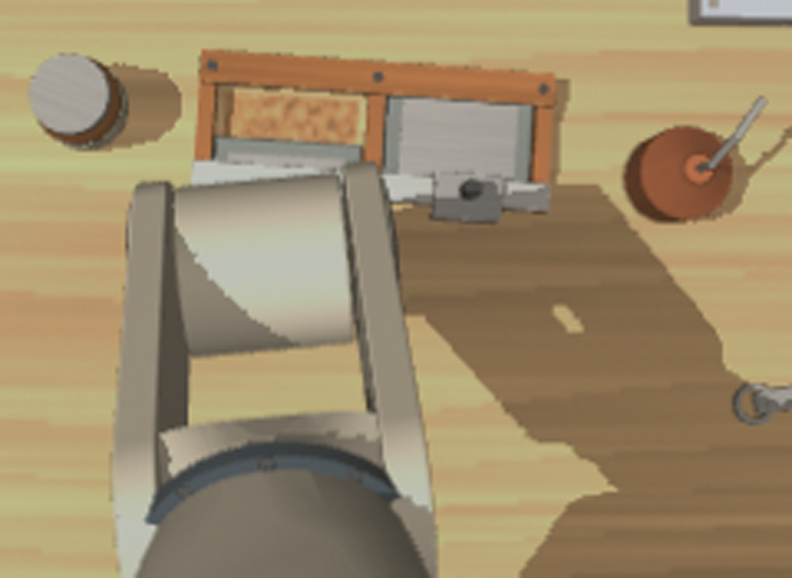

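```bash
python3 -m creep '[[0,0,0,6,0,0,0.3],[0,0,0,6,0,0,0.3],[0,0,0,6,0,0,0.3],[0,0,0,6,0,0,0.3],[0,0,0,5,0,0,0.3],[0,0,0,3,0,0,0.3],[0,0,0,1,0,0,0.3]]' 20
python3 -c "
from h import *
go(*rk(-10,62.5),174,YAW); print(inrk(sense()['eef_pos']))
save('scene','scene7');f=save('top','top7')
cv2.imwrite('pics/t7z.png',cv2.resize(f['color'][125:300,150:390,::-1],None,fx=3.3,fy=3.3,interpolation=2))
f=load('scene7');cv2.imwrite('pics/s7z.png',cv2.resize(f['color'][120:250,180:360,::-1],None,fx=4,fy=4,interpolation=2))"
```

```text
clock: 9.35
eef_pos: [584.5, 58.1, 173.0]
tcp_rot: [3.14, 0.009, -0.048]
contact_force: [-4.0, 0.7, 3.2]
opening: 0.696
t 9.35 pos [584.5  58.1 173. ] rot [ 3.14   0.009 -0.048] F [-4.   0.7  3.2] op 0.696
turn [0.0017 0.0094 0.0035] shift [15.3  0.4 -1.2] rows 0.3678905024704357
[-25.30233805  62.86767438]
```

View pics/t7z.png

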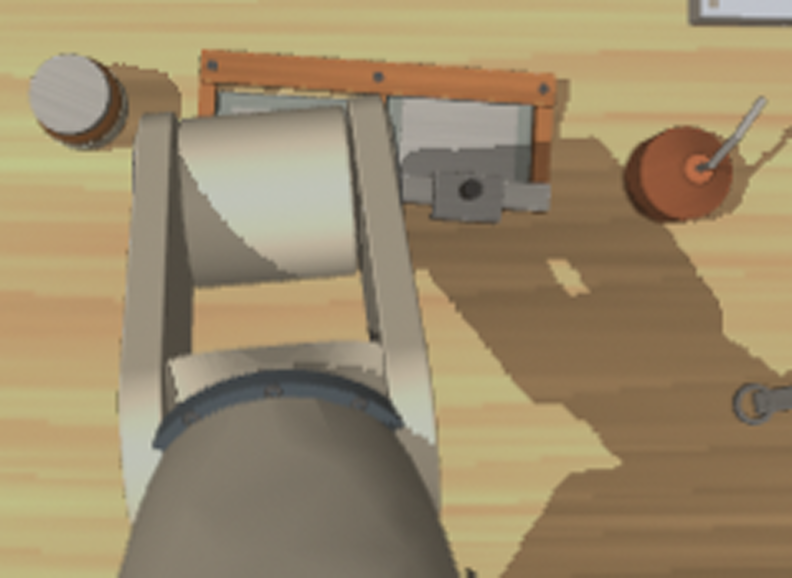

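View pics/s7z.png

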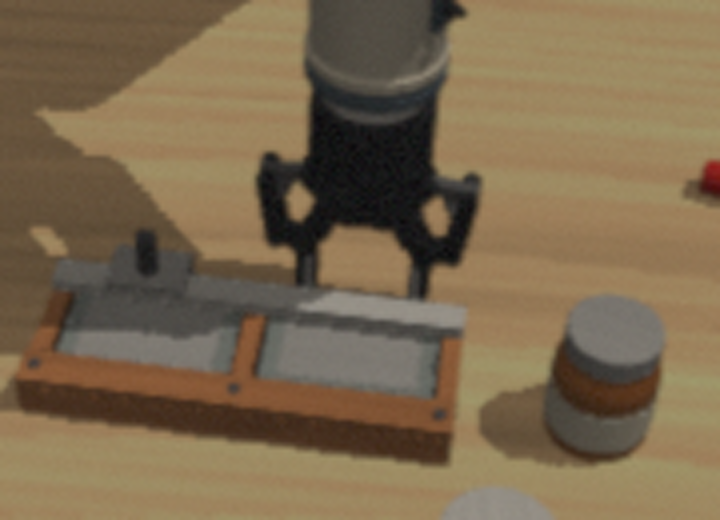

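```bash
python3 -m creep '[[0,0.009,0,5,0,-1,0.3],[0,0,0,4,0,0,0.3],[0,0,0,1,0,0,0.3],[0,0,0,1,0,0,0.3]]' 20
python3 -c "
from h import *
print(inrk(sense()['eef_pos']))"
python3 -m creep '[[0,0,0,1.5,0,0,0.3],[0,0,0,1.5,0,0,0.3]]' 20
python3 -c "
from h import *
print(inrk(sense()['eef_pos']))"
```

```text
clock: 9.78
eef_pos: [595.9, 57.6, 173.6]
tcp_rot: [3.14, -0.001, -0.048]
contact_force: [-4.2, 0.1, 3.3]
opening: 0.695
[-13.83526998  62.92175798]
clock: 9.95
eef_pos: [598.7, 57.4, 173.6]
tcp_rot: [3.14, 0.001, -0.048]
contact_force: [-3.4, -0.5, 1.9]
opening: 0.706
[-11.08550677  62.89659484]
```

```bash
for i in 1; do python3 -m creep '[[0,0,0,1,0,0,0.3]]'; python3 -m creep '[[0,0,0,1,0,0,0.3]]' ; python3 -m creep '[[0,0,0,1,0,0,0.3]]'; done
```

```text
clock: 10.03
eef_pos: [599.1, 57.4, 173.6]
tcp_rot: [3.14, 0.003, -0.048]
contact_force: [-9.0, 1.6, 6.3]
opening: 0.703
clock: 10.12
eef_pos: [599.4, 57.4, 173.5]
tcp_rot: [3.14, 0.005, -0.049]
contact_force: [-8.3, 1.6, 5.3]
opening: 0.704
clock: 10.2
eef_pos: [599.8, 57.3, 173.5]
tcp_rot: [3.139, 0.007, -0.049]
contact_force: [-7.4, 0.4, 4.7]
opening: 0.702
```

```bash
python3 -m creep '[[0,0.005,0,2.5,0,0,0.3],[0,0,0,3,0,0,0.3]]'; python3 -c "
from h import *
print(inrk(sense()['eef_pos']))"
python3 -m creep '[[0,0,0,-6,0,0,0.3],[0,0,0,-20,0,0,0.3],[0,0,0,-30,0,-5,0.3],[0,0,0,-30,0,-20,0.3],[0,0,0,-38,0,-20,0.3],[0,0,0,-38,0,-20,0.3],[0,0,0,-38,0,-20,0.3],[0,0,0,-10,0,-20,0.3]]'
python3 -c "
from h import *
save('scene','scene8');f=save('top','top8')
cv2.imwrite('pics/t8z.png',cv2.resize(f['color'][125:300,150:390,::-1],None,fx=3.3,fy=3.3,interpolation=2))
f=load('scene8');cv2.imwrite('pics/s8z.png',cv2.resize(f['color'][120:250,180:360,::-1],None,fx=4,fy=4,interpolation=2))"
```

```text
clock: 10.37
eef_pos: [601.0, 57.2, 172.8]
tcp_rot: [3.139, 0.015, -0.05]
contact_force: [-12.8, 1.2, 11.0]
opening: 0.7
[-8.72368781 62.78452338]
clock: 11.03
eef_pos: [392.6, 67.5, 277.0]
tcp_rot: [3.14, 0.003, -0.052]
contact_force: [-0.7, 1.0, -0.5]
opening: 0.698
```

View pics/t8z.png

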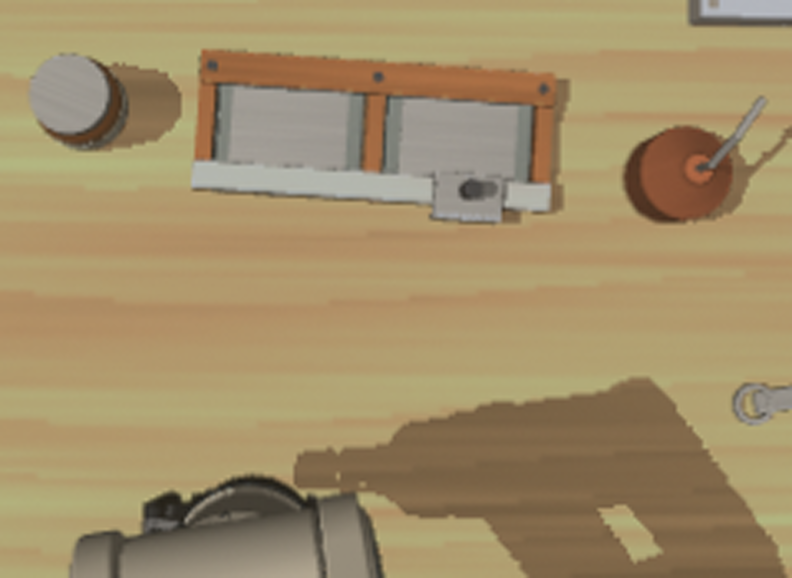

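View pics/s8z.png

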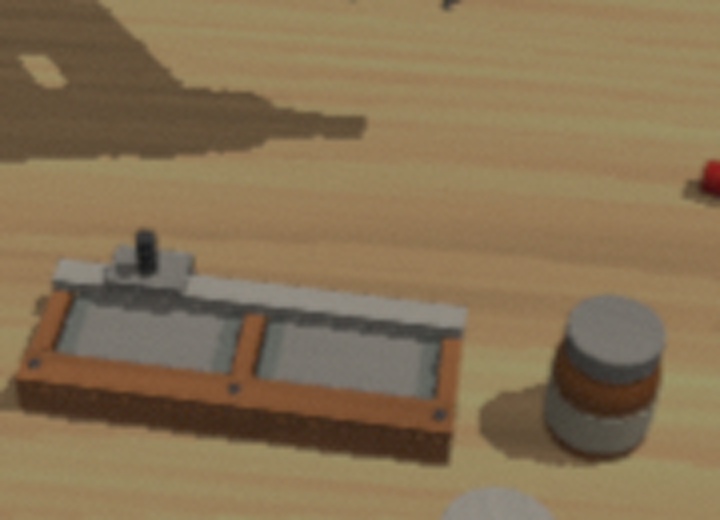

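```bash
python3 -c "
from h import *
f=load('top8'); g=cv2.cvtColor(f['color'],cv2.COLOR_RGB2GRAY).astype(np.float32)
for y0 in (62.5,-62.5):
  xs=np.arange(60,92,1.); acc=[]
  for dy in range(-30,31,4):
    P=np.array([[*rk(x,y0+dy),18] for x in xs]); u=proj(f,P).astype(np.float32)
    acc.append(cv2.remap(g,u[:,0],u[:,1],1)[:,0] if 0 else cv2.remap(g,u[:,:1].copy(),u[:,1:].copy(),cv2.INTER_LINEAR)[:,0])
  print(y0,dict(zip(xs.astype(int),np.mean(acc,0).astype(int))))
  ys=np.arange(-62,63,2.);acc=[]
  for x in range(35,65,5):
    P=np.array([[*rk(x,y0+dy),18] for dy in ys]); u=proj(f,P).astype(np.float32)
    acc.append(cv2.remap(g,u[:,:1].copy(),u[:,1:].copy(),cv2.INTER_LINEAR)[:,0])
  print(list(zip(ys.astype(int),np.mean(acc,0).astype(int))))
a=f['color'][140:195,205:325,::-1]; cv2.imwrite('pics/t8zz.png',cv2.resize(a,None,fx=6.6,fy=6.6,interpolation=2))
"
```

```text
62.5 {np.int64(60): np.int64(153), np.int64(61): np.int64(153), np.int64(62): np.int64(154), np.int64(63): np.int64(155), np.int64(64): np.int64(155), np.int64(65): np.int64(155), np.int64(66): np.int64(155), np.int64(67): np.int64(155), np.int64(68): np.int64(155), np.int64(69): np.int64(155), np.int64(70): np.int64(155), np.int64(71): np.int64(156), np.int64(72): np.int64(156), np.int64(73): np.int64(157), np.int64(74): np.int64(157), np.int64(75): np.int64(155), np.int64(76): np.int64(150), np.int64(77): np.int64(135), np.int64(78): np.int64(116), np.int64(79): np.int64(105), np.int64(80): np.int64(104), np.int64(81): np.int64(107), np.int64(82): np.int64(110), np.int64(83): np.int64(113), np.int64(84): np.int64(114), np.int64(85): np.int64(114), np.int64(86): np.int64(113), np.int64(87): np.int64(113), np.int64(88): np.int64(112), np.int64(89): np.int64(112), np.int64(90): np.int64(112), np.int64(91): np.int64(113)}
[(np.int64(-62), np.int64(118)), (np.int64(-60), np.int64(118)), (np.int64(-58), np.int64(113)), (np.int64(-56), np.int64(99)), (np.int64(-54), np.int64(95)), (np.int
[... 4012 characters left out ...]
18), np.int64(153)), (np.int64(20), np.int64(153)), (np.int64(22), np.int64(153)), (np.int64(24), np.int64(154)), (np.int64(26), np.int64(153)), (np.int64(28), np.int64(153)), (np.int64(30), np.int64(154)), (np.int64(32), np.int64(154)), (np.int64(34), np.int64(154)), (np.int64(36), np.int64(154)), (np.int64(38), np.int64(153)), (np.int64(40), np.int64(154)), (np.int64(42), np.int64(147)), (np.int64(44), np.int64(134)), (np.int64(46), np.int64(127)), (np.int64(48), np.int64(126)), (np.int64(50), np.int64(127)), (np.int64(52), np.int64(125)), (np.int64(54), np.int64(97)), (np.int64(56), np.int64(93)), (np.int64(58), np.int64(114)), (np.int64(60), np.int64(118)), (np.int64(62), np.int64(118))]
```

View pics/t8zz.png

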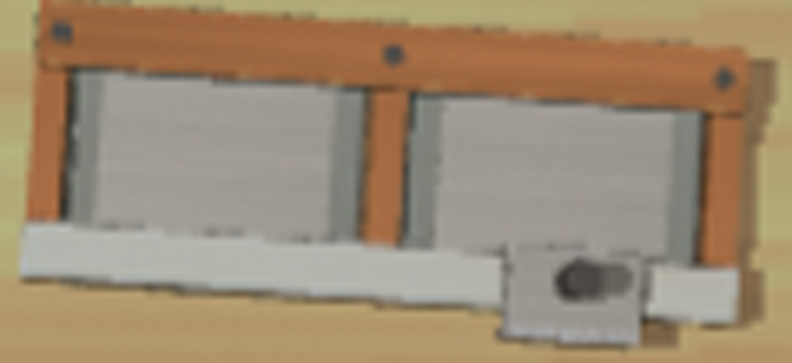

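```bash
python3 -c "
from h import *
f=load('top0'); g=cv2.cvtColor(f['color'],cv2.COLOR_RGB2GRAY).astype(np.float32)
c,s=np.cos(-.283),np.sin(-.283)
xs=np.arange(-50,51,1.);acc=[]
for y in range(-30,31,4):
    P=np.array([[486.75+c*x-s*y,55.35+s*x+c*y,18] for x in xs]);u=proj(f,P).astype(np.float32)
    acc.append(cv2.remap(g,u[:,:1].copy(),u[:,1:].copy(),1)[:,0])
m=np.mean(acc,0).astype(int)
print([(int(a),int(b)) for a,b in zip(xs,m) if abs(a)>30])
f=load('top8');u=proj(f,np.array([[*rk(78,y),33] for y in(62.5,-62.5)]))
for uu in u: print(inrk(onz(f,[uu],18)[0]))
print(onz(f,[proj(f,[[*rk(20,62.5),33]])[0]],18)[0][:2]-rk(20,62.5))
"
```

```text
[(-50, 152), (-49, 149), (-48, 143), (-47, 135), (-46, 127), (-45, 121), (-44, 118), (-43, 119), (-42, 120), (-41, 121), (-40, 121), (-39, 121), (-38, 121), (-37, 123), (-36, 126), (-35, 131), (-34, 137), (-33, 142), (-32, 146), (-31, 149), (31, 141), (32, 135), (33, 131), (34, 127), (35, 126), (36, 125), (37, 125), (38, 125), (39, 125), (40, 122), (41, 114), (42, 104), (43, 96), (44, 94), (45, 98), (46, 109), (47, 123), (48, 135), (49, 141), (50, 145)]
[80.15452734 62.83734199]
[ 80.15452734 -63.96068944]
[1.33585577 0.26893239]
```

```bash
python3 -m creep '[[0,0,0,32,21,-5,0],[0,0,0,33,21,-5,0],[0,0,0,33,21,-5,0],[0,0,0,33,21,-5,0],[0,0,0,33,20,0,0],[0,0,0,30,15,0,0],[0,0,0,20,6,0,0],[0,0,0,0,0,0,0]]'
python3 -c "
from h import *
go(*rk(10,-71),221,YAW)
f=load('top8'); t=((469.5)/3.3-.5+150,189.5/3.3-.5+125); p=onz(f,[t],71)[0]; print(p,inrk(p))"
```

```text
clock: 11.8
eef_pos: [619.7, -75.9, 303.4]
tcp_rot: [3.14, -0.029, -0.047]
contact_force: [-0.5, -0.3, 0.8]
opening: 0.999
t 11.8 pos [619.7 -75.9 303.4] rot [ 3.14  -0.029 -0.047] F [-0.5 -0.3  0.8] op 0.999
turn [ 0.0014 -0.0293  0.0045] shift [-9.2  1.7 82.1] rows 1.982870580566559
[611.45595208 -73.37828875  71.        ] [  8.41782952 -67.03383774]
```

```bash
python3 -m creep '[[0,-0.029,0.004,-9,2,35,0],[0,0,0,0,0,30,0],[0,0,0,0,0,12,0],[0,0,0,0,0,0,0],[0,0,0,0,0,0,0]]'
python3 -c "
from h import *
go(*rk(10,-71),221,YAW)"
```

```text
clock: 12.22
eef_pos: [616.7, -79.7, 222.6]
tcp_rot: [3.139, -0.009, -0.053]
contact_force: [-0.4, 0.3, -0.1]
opening: 1.002
t 12.22 pos [616.7 -79.7 222.6] rot [ 3.139 -0.009 -0.053] F [-0.4  0.3 -0.1] op 1.002
turn [ 0.0024 -0.0089 -0.0014] shift [-4.  -2.1  1.5] rows 0.11453422487492786
```

```bash
python3 -m creep '[[0,-0.008,0,-3,-2,0,0.5],[0,0,0,0,0,0,0.8],[0,0,0,0,0,0,1],[0,0,0,0,0,0,1],[0,0,0,0,0,0,1],[0,0,0,0,0,0,1],[0,0,0,0,0,0,1]]' 20
python3 -c "
from h import *
go(*rk(10,0),222,YAW);print(inrk(sense()['eef_pos']))"
```

```text
clock: 12.8
eef_pos: [615.2, -76.7, 228.4]
tcp_rot: [3.139, -0.008, -0.051]
contact_force: [1.0, -1.7, -7.8]
opening: 0.146
t 12.8 pos [615.2 -76.7 228.4] rot [ 3.139 -0.008 -0.051] F [ 1.  -1.7 -7.8] op 0.146
turn [ 0.003  -0.0083 -0.    ] shift [ -2.3 -70.1   6.2] rows 1.689278661765999
[ 12.29193269 -70.11488067]
```

```bash
python3 -m creep '[[0,0,0,0,-8,2,1],[0,0,0,0,-12,2,1],[0,0,0,0,-12,0,1],[0,0,0,0,-12,0,1],[0,0,0,0,-10,0,1],[0,0,0,0,-4,0,1],[0,0,0,0,0,0,1],[0,0,0,0,0,0,1]]' 20
python3 -c "
from h import *
go(*rk(10,0),222,YAW);print(inrk(sense()['eef_pos']))"
```

```text
clock: 13.47
eef_pos: [618.5, -15.9, 228.3]
tcp_rot: [3.136, -0.009, -0.051]
contact_force: [-0.7, -2.1, 0.5]
opening: 0.147
t 13.47 pos [618.5 -15.9 228.3] rot [ 3.136 -0.009 -0.051] F [-0.7 -2.1  0.5] op 0.147
turn [ 0.0054 -0.0091  0.0002] shift [-2.5 -9.3  6.2] rows 0.27501233147997134
[12.48948076 -9.26762009]
```

```bash
python3 -m creep '[[0,0,0,0,-7,0,1],[0,0,0,0,-1.5,0,1],[0,0,0,0,0,0,1],[0,0,0,0,0,0,1]]' 20
python3 -c "
from h import *
go(*rk(10,0),222,YAW);print(inrk(sense()['eef_pos']))"
```

```text
clock: 13.8
eef_pos: [619.0, -7.3, 228.3]
tcp_rot: [3.136, -0.009, -0.052]
contact_force: [-1.3, -1.6, 1.1]
opening: 0.15
t 13.8 pos [619.   -7.3 228.3] rot [ 3.136 -0.009 -0.052] F [-1.3 -1.6  1.1] op 0.15
turn [ 0.0055 -0.0088 -0.0005] shift [-2.6 -0.7  6.3] rows 0.16345402401840206
[12.56906638 -0.65433266]
```

Keeper in the middle by the arm's reading; I release, lift, back away and look.

```bash
python3 -m creep '[[0,0,0,0,0,0,0.6],[0,0,0,0,0,0,0.2],[0,0,0,0,0,0,0.2],[0,0,0,0,0,-20,0.2],[0,0,0,0,0,-40,0.2],[0,0,0,-20,0,-30,0.2],[0,0,0,-38,0,0,0.2],[0,0,0,-38,0,0,0.2],[0,0,0,-38,0,0,0.2],[0,0,0,-38,0,0,0.2]]' 20
python3 -m creep '[[0,0,0,-38,0,0,0.2],[0,0,0,-10,0,0,0.2],[0,0,0,0,0,0,0.2],[0,0,0,0,0,0,0.2]]'
python3 -c "
from h import *
save('scene','scene9');f=save('top','top9')
cv2.imwrite('pics/t9z.png',cv2.resize(f['color'][140:195,205:325,::-1],None,fx=6.6,fy=6.6,interpolation=2))
f=load('scene9');cv2.imwrite('pics/s9z.png',cv2.resize(f['color'][120:250,130:360,::-1],None,fx=3.4,fy=3.4,interpolation=2))"
```

```text
clock: 14.63
eef_pos: [448.0, 1.8, 320.1]
tcp_rot: [3.138, -0.018, -0.055]
contact_force: [-0.5, 0.4, 0.2]
opening: 0.798
clock: 14.97
eef_pos: [390.5, 4.6, 318.9]
tcp_rot: [3.138, -0.015, -0.055]
contact_force: [1.1, 0.4, -0.1]
opening: 0.801
```

View pics/t9z.png

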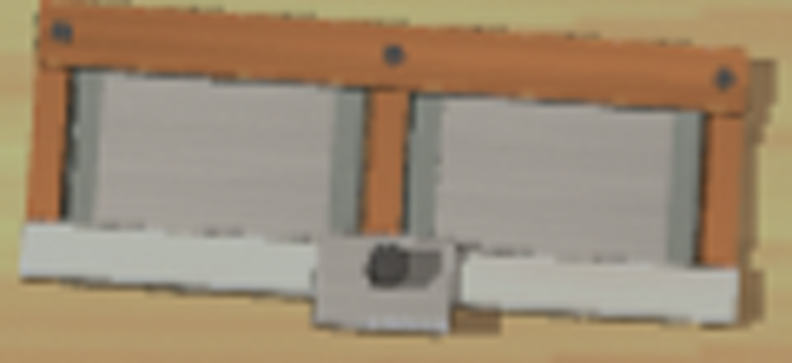

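View pics/s9z.png

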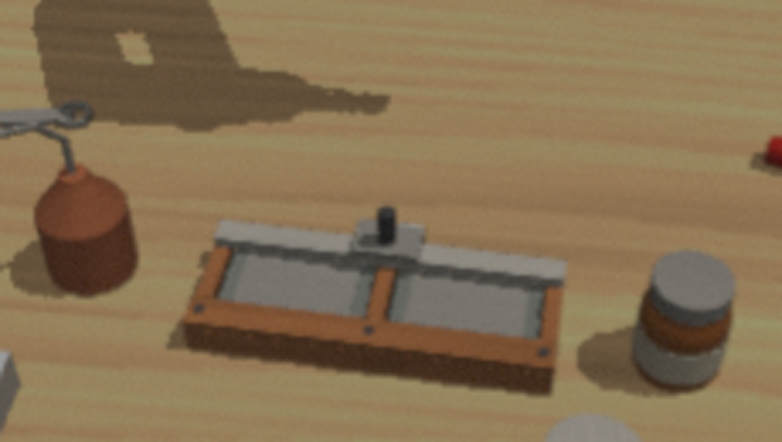

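```bash
python3 -c "
from h import *
f=load('top9');S=load('scene9')
t=[(388.5)/6.6-.5+205,266.5/6.6-.5+140]; s=[387.5/3.4-.5+130,210.5/3.4-.5+120]
p=onz(f,[t],71)[0];print(inrk(p)); q,e=tri(f,[t],S,[s]);print(q,e,inrk(q))
P=onz(f,[[(a+.5)/6.6-.5+205,(b+.5)/6.6-.5+140] for a,b in((315,240),(455,240))],41);print([inrk(p) for p in P])
"
python3 -c "
from h import *
print(sense()['qvel'].round(3)); job.sign_off()"
```

```text
[ 8.91296619 -0.92622022]
[615.24649009  -6.92747734  71.93230987] 0.8326268564512506 [ 8.78263769 -0.47600251]
[array([19.02497675, 24.7852223 ]), array([ 22.29576252, -25.74405897])]
[-0.002  0.016 -0.018  0.001 -0.002 -0.001]
the job is handed in; nothing more can be done
```

The job is handed in at about 15 s of the 67 s allowed, and my last checks put everything where it belongs. No verdict is reported.

**What I did:** I pinched the keeper's knob and slid the keeper from about +29 mm to about -71 mm, clear of the free left bay. I then pushed the loose case with both fingers, squaring it up on the way, until the fingers met firm resistance at the front plane. Last, I slid the keeper back to the middle and took the arm clear.

**Last checks:**
- **Keeper:** it reads about -0.5 to -0.9 mm from the middle by the knob and the plate. A rougher reading by eye against the rack's edges gave about 2.5 mm. The limit is 10 mm.
- **Cases:** in the top view, the rear edge of each case's bright plate appears at the same depth, within about 0.3 mm. The pushed case is therefore as far home as the other one, about 45 mm. I could not see its front edge directly, because the rail hides it. Both cases look flat and squared up.
- **Oil can and jar:** both still stand upright where they were.
- **Forces:** the readings at the wrist never exceeded about 17 N.

**Disagreements:**
- With the keeper moved aside, the camera put the knob at -67 mm while the arm read -71 mm. This came from the dark knob's shadow in the picture, I think.
- Two corner heights of the loose case from the two views came out at 6 and 9 mm instead of 18 mm, because I had picked its bottom corners in the scene view. I used the top view for the case instead.

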